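Check a sample jar in through the one-way flap

TASK

Check in the small sample jar with the yellow cap: stand it in the flared mouth of the metal check-in lane, then push it upright along the lane through the orange sprung flap, not over it, well into the bay behind, so that the flap springs fully shut behind it. Let go of the jar there, and leave the small jar with the white cap where it stands.

Things in the scene. Friction and masses are not known exactly. Their poses are not given: they have to be found in the camera images.
- yellow_jar: Small sample jar, YELLOW cap, cream contents, about 0.1 kg, upright, loose on the worktop. Round: body 54 mm diameter up to 64 mm, cap 50 mm diameter above, 75 mm tall. Origin: centre of the underside; z up. Take it from above round the upper body and cap. Bigger jars (100 mm tall, red and blue caps) and other lab things stand at least 85 mm from it, centre to centre.
- white_jar: The other small sample jar, same size and shape (54 mm diameter, 75 mm tall), WHITE cap and grey contents; it must stay where it is. Origin: centre of the underside. The two small jars may swap places.
- lane: Fixed open-topped metal lane. Origin: worktop height, mid-width, in the plane of the shut flap; x along the lane inward, y left, z up. Floor 6 mm up, x -112 to 194 mm, 134 wide. Walls 36 mm high (from the worktop). Mouth 116 mm wide at x -109, narrows to an 80 mm throat at x -45 to -6. Bay: y -45 to 50, x 0 to the end bumper at 183 (jar centre 156 when against it).
- flap (a joint): Orange upright flap, 88 mm long, 10 to 36 mm above the worktop, on an upright pin at lane x 0, y 45 mm; shut across the lane. 0 = shut, grows as it swings into the bay, to 1.55 rad (along the left wall, clear of the lane); never outward. Its spring always shuts it (0.3 to 1 N at mid-lane). A jar at mid-width is clear of its sweep once its centre is past lane x 115 mm.
Mind the look-alikes: they are no part of the job. There is more than one size of the yellow_jar; the job needs the middle-sized.

How it is judged (in metres and radians):
On the way, in this order (a step that is already met when the one before it is completed fails the run):
1. the yellow-capped jar is upright and down in the mouth of the lane, in front of the flap (x of yellow_jar in the frame of lane between -0.13 and -0.012 m and y of yellow_jar in the frame of lane between -0.045 and 0.045 m and z of yellow_jar in the frame of lane below 0.025 m and angle between yellow_jar's own z axis and vertical below 0.3 rad), for 0.1 s.
2. the jar, still down in the lane, passes the gateway and holds the flap open (x of yellow_jar in the frame of lane between 0 and 0.09 m and z of yellow_jar in the frame of lane below 0.025 m and value of joint flap above 0.3 rad), for 0.05 s.
At the end, for the whole second after the job is handed in: The yellow-capped jar stands upright (within 10 degrees), released and at rest, on the floor of the bay behind the flap, the flap is shut (within 0.1 rad), and the white-capped jar is within 30 mm of where it stood (x of yellow_jar in the frame of lane between 0.085 and 0.17 m and y of yellow_jar in the frame of lane between -0.03 and 0.035 m and z of yellow_jar in the frame of lane below 0.014 m and angle between yellow_jar's own z axis and vertical below 0.17 rad and value of joint flap below 0.1 rad and linear speed of yellow_jar below 0.02 m/s and distance of white_jar from where it was at the start of the episode below 0.03 m); the robot touches nothing.
It fails at once if the yellow-capped jar is tipped more than 35 degrees (angle between yellow_jar's own z axis and vertical above 0.61 rad).
It fails at once if the white-capped jar is shifted more than 30 mm (distance of white_jar from where it was at the start of the episode above 0.03 m).
It also fails if it takes over 38 s, if anything falls off the work surface, if the arm or the gripper's body presses on something with over 40 N, if the wrist force passes 120 N, or if a joint passes its speed limit or range.

ROBOT

A 6-joint arm with a two-finger parallel gripper is mounted at the origin on a cart in front of the work surface, level with it; the furniture and walls round the work are solid. World frame = base frame: x ahead of the robot, y to its left, z up, the work surface at z = 0. Lengths are in m, angles in degrees, forces in N, time in s.
With the tool pointing down it reaches from about 0.3 to 0.75 m from the base axis. Payload 8.5 kg.
Tool frame: the origin (TCP) lies on the mounting face of the last link; the fingertips stand 173 mm ahead of it and the grasp point (between the pads) lies 155 mm ahead of it (env.tips_ahead is the distance from the TCP to the fingertips, in m); z points along the fingers, x is the direction in which the jaws open and shut, and the axes are right-handed (so a half turn about z gives the same grasp; the last joint's range is limited). The gripper opens to 85 mm and grips with 20 to 120 N. Pads are 22 mm wide; open, the fingers measure 114 mm over their backs; the gripper's body (76 mm by 85 mm) begins 54 mm behind the grasp point. The pads swing forward as they close: fully open they stand 13 mm farther back than shut.
Start: joints at [51.091, 21.807, 74.336, -0, 83.858, -12.336], TCP at [0.246, 0.492, 0.405] pointing down, gripper open.
Joint ranges: [-178.18, 178.18], [-50.72, 133.34], [12.68, 142.11], [-81.47, 261.47], [9.98, 163.14], [-165.26, 165.26]. Speed limits (degrees/s): [136.94, 136.94, 180, 180, 180, 180].

INTERFACE

Orientations are given as a 3x3 rotation matrix whose columns are the frame's x, y, z axes.
In Python, from rig import env gives the robot as it stands. The module is installed in compiled form; this text tells all that it offers.
- The arm moves only by the tool step_arm, never from a script. Its argument "increments" is a list of rows, each an object of numbers: "x", "y", "z": the shift along the tool's x, y, z in cm; "wx", "wy", "wz": the turn, a rotation vector about the tool's x, y, z in rad; "gripper": the finger opening in cm, from 0 to 8.54. A call has 1 to 20 rows; each row shifts and turns the commanded pose from where the row before left it, along the tool's axes as they then stand; what a row does not reach is not made up. A row lasts 1/10 s, in which the tool goes at most 50 mm and 8.59 degrees, less where a joint would pass 70% of its speed; a pose out of reach is approached as far as the arm can. A call with a gripper value outside its range is refused whole. The fingers move at their own pace and stop on an object; "newtons" is the grip in N (left out, the last holds). Time passes only in rows, so rows that do not move let the fingers close. It gives the time, the measured TCP pose, the force and the opening at its end, in the units of the state.
- env.observe(): the state, without advancing time (a new reading comes with each control period).
- env.get_image(name): name is "scene" or "top"; returns a dict with "color" (400x640x3 uint8, blue, green, red), "camera_matrix" (3x3 intrinsics, pixels), "rvec" (rotation vector, rad) and "tvec" (3), from world to camera coordinates, as OpenCV has them. Camera axes: x right, y down, z forward; pixel columns grow to the right and rows downward; lengths in m; the calibration is good to about 2 mm. A picture is of the moment at which its call begins. There is no depth.
- env.close_job(): hands the job in, once; it reports no verdict.
The state is a dict: "time_s": time; "q": joint angles; "qvel": joint speeds; "joint_efforts": joint torques, N m; "position": TCP position; "tool_rot": TCP orientation; "ft_force": force on the tool from outside, world axes, zero at the start; "wrist_torque": the same for the moment, N m; "grip_width": finger opening in m.
Only numpy, scipy, OpenCV 4.12 (cv2) and the standard library are available. Lean on these libraries where they do the work, as an engineer would, in place of code of your own. Each camera call takes 0.05 s, during which the arm holds its last target. There are 200 camera calls.

## Working session

There is one attempt and no reset: what is moved stays moved. The work goes in short steps, Python scripts to look and compute and a tool call to move; the robot and the scene stay as the last step left them, time stands still between calls to the robot, and variables do not carry over. Pictures are saved under pics/ and viewed, about 8 in all and at most 12, crops included, and the job is handed in when it is done.

Besides the shell and the picture viewer there is one more tool, called after "Request:" by a JSON object that holds its "name" and its "arguments". step_arm: Moves the arm, as the interface text tells. Its arguments: {"type":"object","properties":{"increments":{"type":"array"},"newtons":{"type":"number"}},"required":["increments"]}

```bash
mkdir -p pics; cat > h.py <<'E'
import numpy as np, cv2
from rig import env
def grab(n,tag):
    im=env.get_image(n); cv2.imwrite(f'pics/{tag}.png',im['color']); np.savez(f'pics/{tag}.npz',**im); return im
def ray(im,uv,z):
    K,R,t=im['camera_matrix'],cv2.Rodrigues(im['rvec'])[0],np.ravel(im['tvec'])
    d=R.T@np.linalg.inv(K)@np.array([uv[0],uv[1],1.]); c=-R.T@t
    return c+d*(z-c[2])/d[2]
def proj(im,p):
    return cv2.projectPoints(np.float64(p).reshape(-1,1,3),im['rvec'],im['tvec'],im['camera_matrix'],None)[0].reshape(-1,2)
E
python3 - <<'E'
from h import *
for n in('scene','top'):
    im=grab(n,n+'0'); R=cv2.Rodrigues(im['rvec'])[0]; print(n,-R.T@np.ravel(im['tvec']),R[2])
s=env.observe();print(s['time_s'],s['tool_rot'],s['position'])
E
```

```text
scene [ 0.13909374 -0.77008866  0.46147898] [ 0.37833843  0.79443386 -0.47511564]
top [ 0.383092   -0.05135484  0.9612415 ] [ 0.12448111 -0.02917988 -0.99179282]
0.1 [[ 4.47349257e-01  8.94358975e-01 -8.16121390e-04]
 [ 8.94358434e-01 -4.47349918e-01 -1.02081258e-03]
 [-1.27806473e-03 -2.73245298e-04 -9.99999146e-01]] [0.24602505 0.49187178 0.40416838]
```

View pics/top0.png

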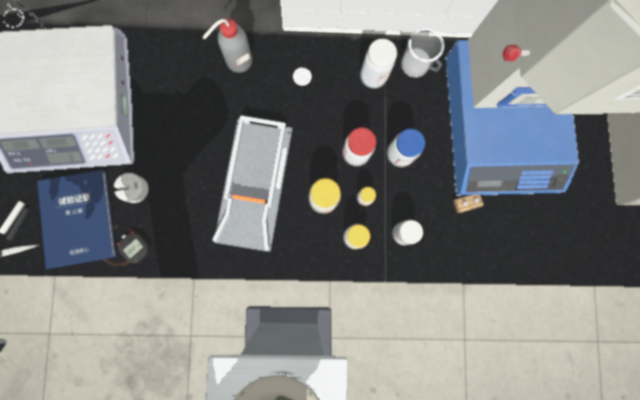

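View pics/scene0.png

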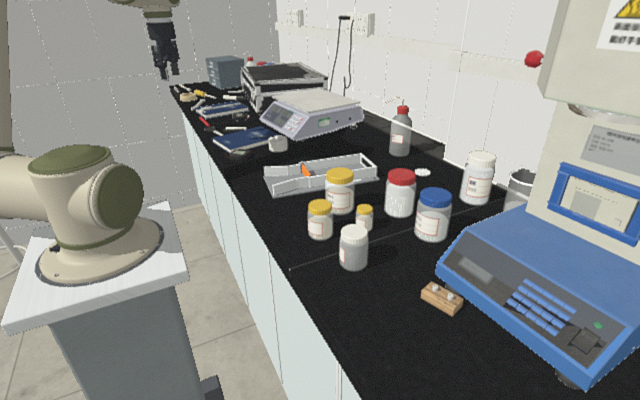

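The top view shows three yellow caps: big at (325,195), tiny at (367,196) and the middle one at (357,236). The white jar is at (408,232). The lane runs from its mouth at (243,245) to its end at (265,120), with the orange flap at (248,199).

```bash
python3 - <<'E'
from h import *
T=dict(np.load('pics/top0.npz')); S=dict(np.load('pics/scene0.npz'))
hsv=cv2.cvtColor(T['color'],cv2.COLOR_BGR2HSV)
def blobs(m,name,z):
    n,l,st,c=cv2.connectedComponentsWithStats(m)
    for i in range(1,n):
        if st[i,4]>40:
            x,y,w,h,a=st[i]; print(name,c[i].round(1),(w,h,a),ray(T,c[i],z).round(4), 'eqdia mm',1000*np.linalg.norm(ray(T,(x,y+h/2),z)-ray(T,(x+w,y+h/2),z)).round(4))
blobs(cv2.inRange(hsv,(18,90,120),(35,255,255)),'yellow',.075)
om=cv2.inRange(hsv,(5,120,120),(16,255,255)); om[:, :200]=0; om[:,300:]=0
blobs(om,'orange',.036)
r=cv2.minAreaRect(cv2.findNonZero(om)); print(r,[ray(T,p,.036).round(4) for p in cv2.boxPoints(r)])
print('white',ray(T,(408,229),.075))
Sh=cv2.cvtColor(S['color'],cv2.COLOR_BGR2HSV); m=cv2.inRange(Sh,(18,90,100),(35,255,255))
n,l,st,c=cv2.connectedComponentsWithStats(m)
for i in range(1,n):
    if st[i,4]>60: print('S',c[i].round(1),st[i])
a=T['color'][100:260,190:440]; cv2.imwrite('pics/z1.png',cv2.resize(a,(800,512),interpolation=cv2.INTER_CUBIC))
E
```

```text
yellow [325.2 192.2] (np.int32(30), np.int32(29), np.int32(687)) [ 0.5266 -0.0991  0.075 ] eqdia mm 67.2
yellow [368. 194.] (np.int32(15), np.int32(15), np.int32(193)) [ 0.5249 -0.1954  0.075 ] eqdia mm 33.8
yellow [358.8 235.3] (np.int32(23), np.int32(23), np.int32(418)) [ 0.4318 -0.1753  0.075 ] eqdia mm 51.1
orange [249.  198.5] (np.int32(33), np.int32(8), np.int32(102)) [0.5135 0.0754 0.036 ] eqdia mm 76.1
((248.99998474121094, 198.49998474121094), (32.715396881103516, 2.959181785583496), 9.462322235107422) [array([0.5155, 0.1132, 0.036 ]), array([0.5223, 0.1124, 0.036 ]), array([0.5116, 0.0375, 0.036 ]), array([0.5047, 0.0383, 0.036 ])]
white [ 0.44824564 -0.28512348  0.075     ]
S [630.6   9.4] [617   0  23  17 279]
S [339.4 175.4] [326 167  28  18 389]
S [319.3 206.6] [308 199  24  16 327]
S [364.2 208.9] [356 204  17  11 156]
```

View pics/z1.png

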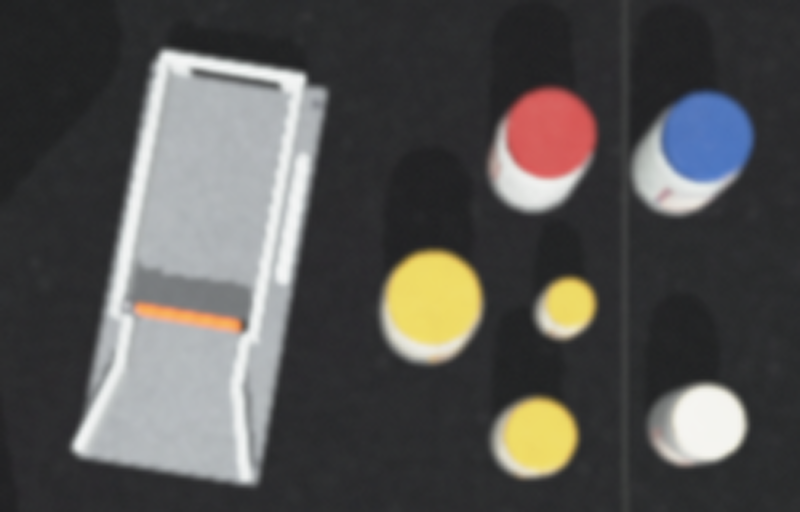

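The crop shows the shut flap from (135,308) to (240,325), the bay end corners at (163,52) and (305,75), and the mouth ends at (75,452) and (250,482). The middle yellow jar, cap 51 mm, is at (540,435).

```bash
python3 - <<'E'
from h import *
T=dict(np.load('pics/top0.npz')); S=dict(np.load('pics/scene0.npz'))
P=lambda u,v,z=.036: ray(T,((u+.5)/3.2-.5+190,(v+.5)/3.2-.5+100),z)[:2]
el,er,sl,sr,ml,mr,fl,fr=[P(*p) for p in[(163,52),(305,75),(115,315),(255,337),(75,450),(250,480),(135,308),(240,325)]]
for n,p in zip('el er sl sr ml mr fl fr'.split(),[el,er,sl,sr,ml,mr,fl,fr]): print(n,p.round(4))
d=lambda a,b:np.round(np.linalg.norm(a-b),4)
print('widths',d(el,er),d(sl,sr),d(ml,mr),'lens',d(el,sl),d(er,sr),d(sl,ml),d(sr,mr),'flap',d(fl,fr))
xl=(el-sl)+(er-sr); a1=np.degrees(np.arctan2(xl[1],xl[0]))
w=(el-er)+(sl-sr)+(ml-mr)+(fl-fr); a2=np.degrees(np.arctan2(-w[0],w[1])); print('yaw',a1,a2)
a=np.radians((a1+a2)/2); X=np.array([np.cos(a),np.sin(a)]);Y=np.array([-X[1],X[0]])
o=(fl+fr)/2; print('origin flap',o-Y*.001)
for n,p in zip('el er sl sr ml mr fl fr'.split(),[el,er,sl,sr,ml,mr,fl,fr]): print(n,((p-o)@X).round(4),((p-o)@Y).round(4))
# two-view check of jar
for q in ((358.8,235.3),):
    p=ray(T,q,.075);print(p,proj(S,p),proj(S,[*o,.036]))
# base of jar check
print('white',P(708,423,.075))
E
```

```text
el [0.7113 0.1033]
er [ 0.6969 -0.0024]
sl [0.5131 0.1293]
sr [0.4996 0.0279]
ml [0.4153 0.153 ]
mr [0.3966 0.0279]
fl [0.5186 0.1152]
fr [0.5081 0.039 ]
widths 0.1067 0.1023 0.1265 lens 0.1998 0.1996 0.1007 0.103 flap 0.0769
yaw -8.100558339815073 -7.966200020706559
origin flap [0.51321046 0.07610641]
el 0.1923 0.0536
er 0.1928 -0.0531
sl -0.0075 0.0517
sr -0.0068 -0.0507
ml -0.1077 0.0614
mr -0.1087 -0.065
fl -0.0001 0.0384
fr 0.0001 -0.0384
[ 0.43181068 -0.17521111  0.075     ] [[320.0451571  204.70768699]] [[305.62344203 169.64425004]]
white [ 0.44205457 -0.291589  ]
```

Request:
{"name": "step_arm", "arguments": {"increments": [{"wz": -0.108,"gripper": 8.5},{"wz": -0.108},{"wz": -0.108},{"x": -2,"y": 0.9},{"x": -4,"y": 1.75},{"x": -4,"y": 1.75},{"x": -4,"y": 1.75},{"x": -4,"y": 1.75},{"x": -4,"y": 1.75},{"x": -4,"y": 1.75},{"x": -4,"y": 1.75},{"x": -4,"y": 1.75},{"x": -4,"y": 1.75},{"x": -4,"y": 1.75},{"x": -4,"y": 1.75},{"x": -4,"y": 1.75},{"x": -4,"y": 1.75},{"x": -4,"y": 1.75},{"x": -4,"y": 1.75}], "newtons": 30}}

```text
invalid input at $.increments[0]: expected keys x, y, z, wx, wy, wz, gripper
```

```bash
cat > d.py <<'E'
from h import *
import sys
# distance from current TCP to world target xyz, in tool axes (cm)
s=env.observe(); g=np.array(list(map(float,sys.argv[1:4]))); R=np.array(s['tool_rot'])
print(s['time_s'],np.round(s['position'],4),R.round(3).tolist(),s['grip_width'],np.round(s['ft_force'],1)); print('tool cm',(100*R.T@(g-s['position'])).round(2))
O=np.array([.5130,.0751]);X=np.array([.9902,-.1397]);Y=np.array([.1397,.9902]);p=np.array(s['position'][:2])-O; print('lane',p@X,p@Y)
E
python3 d.py .4318 -.1752 .213; python3 -c "
from h import *
grab('top','top1');grab('scene','scene1')"
```

```text
0.1 [0.246  0.4919 0.4042] [[0.447, 0.894, -0.001], [0.894, -0.447, -0.001], [-0.001, -0.0, -1.0]] 0.08547825659844913 [ 0.6  0.1 -0.1]
tool cm [-51.33  46.46  19.17]
lane -0.3225816113535919 0.37539101869528596
```

View pics/scene1.png

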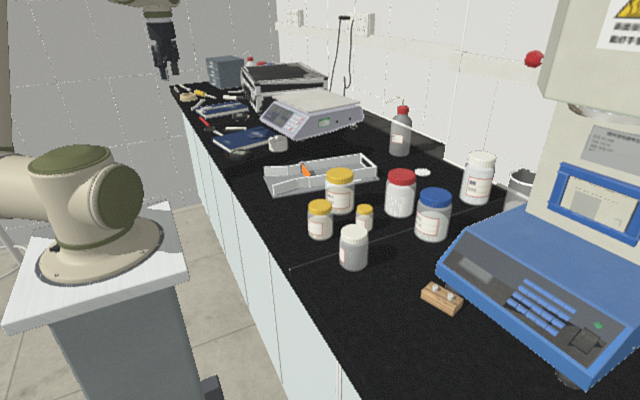

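The arm hasn't moved: the call was refused because every row needs all seven keys. The scene is unchanged.

Request:
{"name": "step_arm", "arguments": {"increments": [{"x": 0,"y": 0,"z": 0,"wx": 0,"wy": 0,"wz": -0.108,"gripper": 8.5},{"x": 0,"y": 0,"z": 0,"wx": 0,"wy": 0,"wz": -0.108,"gripper": 8.5},{"x": 0,"y": 0,"z": 0,"wx": 0,"wy": 0,"wz": -0.108,"gripper": 8.5},{"x": -2,"y": 0.9,"z": 0,"wx": 0,"wy": 0,"wz": 0,"gripper": 8.5},{"x": -4,"y": 1.75,"z": 0,"wx": 0,"wy": 0,"wz": 0,"gripper": 8.5},{"x": -4,"y": 1.75,"z": 0,"wx": 0,"wy": 0,"wz": 0,"gripper": 8.5},{"x": -4,"y": 1.75,"z": 0,"wx": 0,"wy": 0,"wz": 0,"gripper": 8.5},{"x": -4,"y": 1.75,"z": 0,"wx": 0,"wy": 0,"wz": 0,"gripper": 8.5},{"x": -4,"y": 1.75,"z": 0,"wx": 0,"wy": 0,"wz": 0,"gripper": 8.5},{"x": -4,"y": 1.75,"z": 0,"wx": 0,"wy": 0,"wz": 0,"gripper": 8.5},{"x": -4,"y": 1.75,"z": 0,"wx": 0,"wy": 0,"wz": 0,"gripper": 8.5},{"x": -4,"y": 1.75,"z": 0,"wx": 0,"wy": 0,"wz": 0,"gripper": 8.5},{"x": -4,"y": 1.75,"z": 0,"wx": 0,"wy": 0,"wz": 0,"gripper": 8.5},{"x": -4,"y": 1.75,"z": 0,"wx": 0,"wy": 0,"wz": 0,"gripper": 8.5},{"x": -4,"y": 1.75,"z": 0,"wx": 0,"wy": 0,"wz": 0,"gripper": 8.5},{"x": -4,"y": 1.75,"z": 0,"wx": 0,"wy": 0,"wz": 0,"gripper": 8.5},{"x": -4,"y": 1.75,"z": 0,"wx": 0,"wy": 0,"wz": 0,"gripper": 8.5},{"x": -4,"y": 1.75,"z": 0,"wx": 0,"wy": 0,"wz": 0,"gripper": 8.5},{"x": -4,"y": 1.75,"z": 0,"wx": 0,"wy": 0,"wz": 0,"gripper": 8.5},{"x": 0,"y": 0,"z": 0,"wx": 0,"wy": 0,"wz": 0,"gripper": 8.5}], "newtons": 30}}

```text
time_s: 2.2
position: [0.4294, -0.164, 0.4042]
tool_rot: [[0.144, 0.99, -0.0], [0.99, -0.144, -0.001], [-0.001, 0.0, -1.0]]
ft_force: [-0.8, 0.5, 0.2]
grip_width: 0.0852
```

```bash
python3 d.py .4318 -.1752 .213; python3 -c "
from h import *
grab('scene','scene2')"
```

```text
2.2 [ 0.4294 -0.164   0.4042] [[0.144, 0.99, -0.0], [0.99, -0.144, -0.001], [-0.001, 0.0, -1.0]] 0.08518256322174156 [-0.8  0.5  0.2]
tool cm [-1.06  0.4  19.12]
lane -0.04938970559414933 -0.24840826858448678
```

View pics/scene2.png

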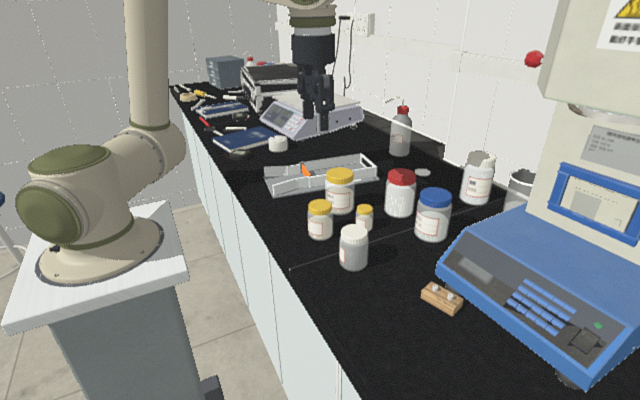

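The gripper hangs over the middle yellow jar (cap at (319,205)), and the jars stand as before. I'll correct by 1 cm and go down.

Request:
{"name": "step_arm", "arguments": {"increments": [{"x": -1.05,"y": 0.4,"z": 0,"wx": 0,"wy": 0,"wz": 0.004,"gripper": 8.5},{"x": 0,"y": 0,"z": 2,"wx": 0,"wy": 0,"wz": 0,"gripper": 8.5},{"x": 0,"y": 0,"z": 3,"wx": 0,"wy": 0,"wz": 0,"gripper": 8.5},{"x": 0,"y": 0,"z": 3,"wx": 0,"wy": 0,"wz": 0,"gripper": 8.5},{"x": 0,"y": 0,"z": 3,"wx": 0,"wy": 0,"wz": 0,"gripper": 8.5},{"x": 0,"y": 0,"z": 2,"wx": 0,"wy": 0,"wz": 0,"gripper": 8.5},{"x": 0,"y": 0,"z": 1,"wx": 0,"wy": 0,"wz": 0,"gripper": 8.5},{"x": 0,"y": 0,"z": 0,"wx": 0,"wy": 0,"wz": 0,"gripper": 8.5}]}}

```text
time_s: 3.05
position: [0.431, -0.1704, 0.2642]
tool_rot: [[0.142, 0.99, -0.001], [0.99, -0.142, 0.001], [0.001, -0.002, -1.0]]
ft_force: [0.6, 0.4, 0.5]
grip_width: 0.0847
```

```bash
python3 d.py .4318 -.1752 .213; python3 -c "
from h import *
im=grab('scene','scene3'); t=grab('top','top3')
a=cv2.resize(im['color'][130:290,240:440],(500,400)); b=cv2.resize(t['color'][150:270,280:430],(500,400)); cv2.imwrite('pics/c3.png',cv2.resize(np.hstack([a,b]),(800,320)))"
```

```text
3.05 [ 0.431  -0.1704  0.2642] [[0.142, 0.99, -0.001], [0.99, -0.142, 0.001], [0.001, -0.002, -1.0]] 0.0846711011009079 [0.6 0.4 0.5]
tool cm [-0.46  0.16  5.12]
lane -0.04689923681204091 -0.2545870978443943
```

View pics/c3.png

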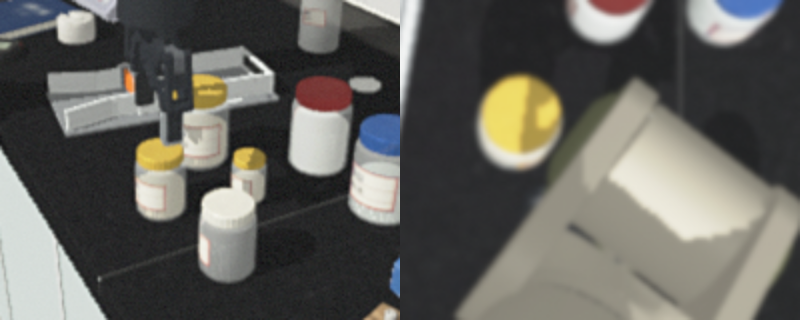

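The crop shows the open fingers (tips near (150,100) and (172,140)) just above and behind the yellow cap at (160,150). The top view is hidden by the arm. Next I'll check the projection numerically.

```bash
python3 -c "
from h import *
S=dict(np.load('pics/scene3.npz'));s=env.observe();p=np.array(s['position']);R=np.array(s['tool_rot'])
f=lambda q:((proj(S,q)-[240,130])*2).round(0).tolist()
for e in(-.05,.05): print(f(p+R@[e,0,.160]))
print('jar top/bottom centre',f([.4318,-.1752,.075]),f([.4318,-.1752,0]))
print('jar base edges',f([.4318-.027*.9,-.1752-.027*.43*0,0]),f([.4318+.027,-.1752,0]))
"
```

```text
[[173.0, 145.0]]
[[143.0, 102.0]]
jar top/bottom centre [[160.0, 149.0]] [[161.0, 208.0]]
jar base edges [[141.0, 214.0]] [[183.0, 202.0]]
```

The geometry agrees, so I'll descend and grip.

Request:
{"name": "step_arm", "arguments": {"increments": [{"x": -0.45,"y": 0.15,"z": 0,"wx": 0,"wy": 0,"wz": 0,"gripper": 8.5},{"x": 0,"y": 0,"z": 1.3,"wx": 0,"wy": 0,"wz": 0,"gripper": 8.5},{"x": 0,"y": 0,"z": 1.3,"wx": 0,"wy": 0,"wz": 0,"gripper": 8.5},{"x": 0,"y": 0,"z": 1.3,"wx": 0,"wy": 0,"wz": 0,"gripper": 8.5},{"x": 0,"y": 0,"z": 1.2,"wx": 0,"wy": 0,"wz": 0,"gripper": 8.5},{"x": 0,"y": 0,"z": 0,"wx": 0,"wy": 0,"wz": 0,"gripper": 8.5},{"x": 0,"y": 0,"z": 0,"wx": 0,"wy": 0,"wz": 0,"gripper": 8.5}]}}

```text
time_s: 3.85
position: [0.4321, -0.1758, 0.2144]
tool_rot: [[0.143, 0.99, 0.001], [0.99, -0.143, -0.001], [-0.001, 0.001, -1.0]]
ft_force: [-0.2, -0.3, 0.3]
grip_width: 0.0851
```

```bash
python3 d.py .4318 -.1752 .213
```

```text
3.85 [ 0.4321 -0.1758  0.2144] [[0.143, 0.99, 0.001], [0.99, -0.143, -0.001], [-0.001, 0.001, -1.0]] 0.08508326743429281 [-0.2 -0.3  0.3]
tool cm [ 0.06 -0.04  0.14]
lane -0.045081858082558414 -0.2597869768886843
```

Request:
{"name": "step_arm", "arguments": {"increments": [{"x": 0,"y": 0,"z": 0.15,"wx": 0,"wy": 0,"wz": 0,"gripper": 7},{"x": 0,"y": 0,"z": 0,"wx": 0,"wy": 0,"wz": 0,"gripper": 6.2},{"x": 0,"y": 0,"z": 0,"wx": 0,"wy": 0,"wz": 0,"gripper": 5.6},{"x": 0,"y": 0,"z": 0,"wx": 0,"wy": 0,"wz": 0,"gripper": 5},{"x": 0,"y": 0,"z": 0,"wx": 0,"wy": 0,"wz": 0,"gripper": 4.5},{"x": 0,"y": 0,"z": 0,"wx": 0,"wy": 0,"wz": 0,"gripper": 4.5},{"x": 0,"y": 0,"z": 0,"wx": 0,"wy": 0,"wz": 0,"gripper": 4.5},{"x": 0,"y": 0,"z": 0,"wx": 0,"wy": 0,"wz": 0,"gripper": 4.5},{"x": 0,"y": 0,"z": 0,"wx": 0,"wy": 0,"wz": 0,"gripper": 4.5}], "newtons": 30}}

```text
time_s: 4.75
position: [0.4319, -0.1755, 0.2128]
tool_rot: [[0.143, 0.99, 0.001], [0.99, -0.143, -0.0], [-0.0, 0.001, -1.0]]
ft_force: [-0.3, 0.5, 5.2]
grip_width: 0.0519
```

Request:
{"name": "step_arm", "arguments": {"increments": [{"x": 0,"y": 0,"z": -0.5,"wx": 0,"wy": 0,"wz": 0,"gripper": 4.5},{"x": 0,"y": 0,"z": -1.5,"wx": 0,"wy": 0,"wz": 0,"gripper": 4.5},{"x": 0,"y": 0,"z": -2,"wx": 0,"wy": 0,"wz": 0,"gripper": 4.5},{"x": 0,"y": 0,"z": -2.5,"wx": 0,"wy": 0,"wz": 0,"gripper": 4.5},{"x": 0,"y": 0,"z": -2.5,"wx": 0,"wy": 0,"wz": 0,"gripper": 4.5},{"x": 0,"y": 0,"z": -2,"wx": 0,"wy": 0,"wz": 0,"gripper": 4.5},{"x": 0,"y": 0,"z": -1,"wx": 0,"wy": 0,"wz": 0,"gripper": 4.5},{"x": 0,"y": 0,"z": 0,"wx": 0,"wy": 0,"wz": 0,"gripper": 4.5}]}}

```text
time_s: 5.55
position: [0.4318, -0.1755, 0.3331]
tool_rot: [[0.143, 0.99, 0.002], [0.99, -0.143, -0.001], [-0.001, 0.002, -1.0]]
ft_force: [-0.1, -0.4, -0.6]
grip_width: 0.0518
```

```bash
python3 d.py .4338 .0863 .219;  python3 -c "
from h import *
im=grab('scene','scene4')
cv2.imwrite('pics/c4.png',cv2.resize(im['color'][80:290,200:480],(560,420)))"
```

```text
5.55 [ 0.4318 -0.1755  0.3331] [[0.143, 0.99, 0.002], [0.99, -0.143, -0.001], [-0.001, 0.002, -1.0]] 0.05180515258992037 [-0.1 -0.4 -0.6]
tool cm [25.95 -3.57 11.38]
lane -0.045391460136088184 -0.25945386195569337
```

View pics/c4.png

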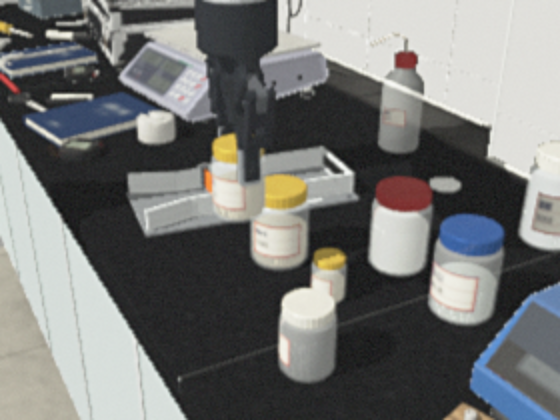

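The jar hangs upright in the fingers at (235,185), and the others haven't moved. Now I'll carry it over the mouth.

Request:
{"name": "step_arm", "arguments": {"increments": [{"x": 2,"y": -0.3,"z": 0,"wx": 0,"wy": 0,"wz": 0,"gripper": 4.5},{"x": 3,"y": -0.4,"z": 0,"wx": 0,"wy": 0,"wz": 0,"gripper": 4.5},{"x": 3,"y": -0.4,"z": 0,"wx": 0,"wy": 0,"wz": 0,"gripper": 4.5},{"x": 3,"y": -0.4,"z": 0,"wx": 0,"wy": 0,"wz": 0,"gripper": 4.5},{"x": 3,"y": -0.4,"z": 0,"wx": 0,"wy": 0,"wz": 0,"gripper": 4.5},{"x": 3,"y": -0.4,"z": 0,"wx": 0,"wy": 0,"wz": 0,"gripper": 4.5},{"x": 3,"y": -0.4,"z": 0,"wx": 0,"wy": 0,"wz": 0,"gripper": 4.5},{"x": 3,"y": -0.4,"z": 0,"wx": 0,"wy": 0,"wz": 0,"gripper": 4.5},{"x": 2,"y": -0.3,"z": 0,"wx": 0,"wy": 0,"wz": 0,"gripper": 4.5},{"x": 1,"y": -0.2,"z": 0,"wx": 0,"wy": 0,"wz": 0,"gripper": 4.5},{"x": 0,"y": 0,"z": 0,"wx": 0,"wy": 0,"wz": 0,"gripper": 4.5}]}}

```text
time_s: 6.7
position: [0.4333, 0.0876, 0.3314]
tool_rot: [[0.142, 0.99, -0.002], [0.99, -0.142, 0.0], [-0.0, -0.002, -1.0]]
ft_force: [-0.4, 0.0, -1.2]
grip_width: 0.0519
```

```bash
python3 d.py .4338 .0863 .219
```

```text
6.7 [0.4333 0.0876 0.3314] [[0.142, 0.99, -0.002], [0.99, -0.142, 0.0], [-0.0, -0.002, -1.0]] 0.051940319315931766 [-0.4  0.  -1.2]
tool cm [-0.12  0.09 11.24]
lane -0.08070258761547204 0.0012246815081483758
```

Request:
{"name": "step_arm", "arguments": {"increments": [{"x": -0.1,"y": 0.1,"z": 1,"wx": 0,"wy": 0,"wz": 0,"gripper": 4.5},{"x": 0,"y": 0,"z": 2,"wx": 0,"wy": 0,"wz": 0,"gripper": 4.5},{"x": 0,"y": 0,"z": 2,"wx": 0,"wy": 0,"wz": 0,"gripper": 4.5},{"x": 0,"y": 0,"z": 1.5,"wx": 0,"wy": 0,"wz": 0,"gripper": 4.5},{"x": 0,"y": 0,"z": 0,"wx": 0,"wy": 0,"wz": 0,"gripper": 4.5}]}}

```text
time_s: 7.2
position: [0.4341, 0.0848, 0.2651]
tool_rot: [[0.145, 0.989, -0.005], [0.989, -0.145, 0.0], [-0.0, -0.005, -1.0]]
ft_force: [1.0, -0.6, -1.1]
grip_width: 0.0521
```

```bash
python3 d.py .4338 .0863 .219;  python3 -c "
from h import *
im=grab('scene','scene5')
a=cv2.resize(im['color'][110:230,230:400],(595,420))
t=grab('top','top5'); b=cv2.resize(t['color'][100:270,190:300],(272,420)); cv2.imwrite('pics/c5.png',cv2.resize(np.hstack([a,b]),(800,388)))"
```

```text
7.2 [0.4341 0.0848 0.2651] [[0.145, 0.989, -0.005], [0.989, -0.145, 0.0], [-0.0, -0.005, -1.0]] 0.0520579046197133 [ 1.  -0.6 -1.1]
tool cm [ 0.15 -0.03  4.61]
lane -0.07951242864681594 -0.0014616186366423508
```

View pics/c5.png

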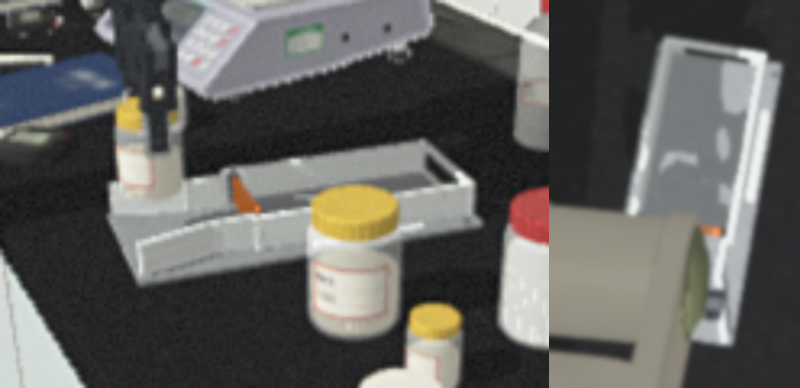

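The jar hangs upright over the mouth of the lane at (150,150), and the flap is shut. I'll lower it to the floor.

Request:
{"name": "step_arm", "arguments": {"increments": [{"x": 0.15,"y": 0,"z": 1,"wx": 0,"wy": 0,"wz": 0,"gripper": 4.5},{"x": 0,"y": 0,"z": 1.5,"wx": 0,"wy": 0,"wz": 0,"gripper": 4.5},{"x": 0,"y": 0,"z": 1.2,"wx": 0,"wy": 0,"wz": 0,"gripper": 4.5},{"x": 0,"y": 0,"z": 0.6,"wx": 0,"wy": 0,"wz": 0,"gripper": 4.5},{"x": 0,"y": 0,"z": 0.2,"wx": 0,"wy": 0,"wz": 0,"gripper": 4.5},{"x": 0,"y": 0,"z": 0,"wx": 0,"wy": 0,"wz": 0,"gripper": 4.5},{"x": 0,"y": 0,"z": 0,"wx": 0,"wy": 0,"wz": 0,"gripper": 4.5},{"x": 0,"y": 0,"z": 0,"wx": 0,"wy": 0,"wz": 0,"gripper": 4.5}]}}

```text
time_s: 8.1
position: [0.4346, 0.0873, 0.2226]
tool_rot: [[0.143, 0.99, 0.001], [0.99, -0.143, -0.0], [0.0, 0.001, -1.0]]
ft_force: [-0.8, -0.1, -0.8]
grip_width: 0.0521
```

```bash
python3 d.py .6516 .0556 .220
```

```text
8.1 [0.4346 0.0873 0.2226] [[0.143, 0.99, 0.001], [0.99, -0.143, -0.0], [0.0, 0.001, -1.0]] 0.05212130609640176 [-0.8 -0.1 -0.8]
tool cm [-0.03 21.93  0.29]
lane -0.07932214085625558 0.001139150135499869
```

Request:
{"name": "step_arm", "arguments": {"increments": [{"x": 0,"y": 0.4,"z": 0.2,"wx": 0,"wy": 0,"wz": 0,"gripper": 4.5},{"x": 0,"y": 0.7,"z": 0,"wx": 0,"wy": 0,"wz": 0,"gripper": 4.5},{"x": 0,"y": 1,"z": 0,"wx": 0,"wy": 0,"wz": 0,"gripper": 4.5},{"x": 0,"y": 1,"z": 0,"wx": 0,"wy": 0,"wz": 0,"gripper": 4.5},{"x": 0,"y": 1,"z": 0,"wx": 0,"wy": 0,"wz": 0,"gripper": 4.5},{"x": 0,"y": 1,"z": 0,"wx": 0,"wy": 0,"wz": 0,"gripper": 4.5},{"x": 0,"y": 1,"z": 0,"wx": 0,"wy": 0,"wz": 0,"gripper": 4.5},{"x": 0,"y": 1,"z": 0,"wx": 0,"wy": 0,"wz": 0,"gripper": 4.5},{"x": 0,"y": 1,"z": 0,"wx": 0,"wy": 0,"wz": 0,"gripper": 4.5},{"x": 0,"y": 1,"z": 0,"wx": 0,"wy": 0,"wz": 0,"gripper": 4.5},{"x": 0,"y": 0.5,"z": 0,"wx": 0,"wy": 0,"wz": 0,"gripper": 4.5},{"x": 0,"y": 0,"z": 0,"wx": 0,"wy": 0,"wz": 0,"gripper": 4.5}]}}

```text
time_s: 9.3
position: [0.5301, 0.0733, 0.2202]
tool_rot: [[0.143, 0.99, 0.001], [0.99, -0.143, -0.0], [-0.0, 0.001, -1.0]]
ft_force: [-0.3, -1.2, -1.9]
grip_width: 0.0517
```

```bash
python3 d.py .6516 .0556 .220;  python3 -c "
from h import *
im=grab('scene','scene6')
cv2.imwrite('pics/c6.png',cv2.resize(im['color'][110:230,230:400],(595,420)))"
```

```text
9.3 [0.5301 0.0733 0.2202] [[0.143, 0.99, 0.001], [0.99, -0.143, -0.0], [-0.0, 0.001, -1.0]] 0.051693777320102705 [-0.3 -1.2 -1.9]
tool cm [-1.000e-02  1.228e+01  2.000e-02]
lane 0.01719673004402103 0.0006457427802405573
```

View pics/c6.png

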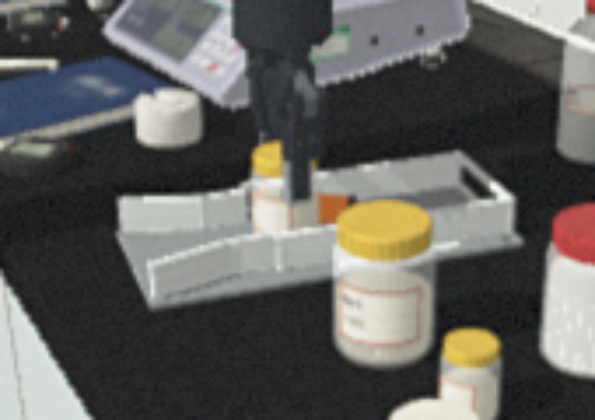

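The jar stands upright in the gateway at (275,195), and the flap is swinging ahead of it (orange at (335,208)). I'll carry on to about x = 0.14.

Request:
{"name": "step_arm", "arguments": {"increments": [{"x": 0,"y": 0.5,"z": 0,"wx": 0,"wy": 0,"wz": 0,"gripper": 4.5},{"x": 0,"y": 1,"z": 0,"wx": 0,"wy": 0,"wz": 0,"gripper": 4.5},{"x": 0,"y": 1,"z": 0,"wx": 0,"wy": 0,"wz": 0,"gripper": 4.5},{"x": 0,"y": 1,"z": 0,"wx": 0,"wy": 0,"wz": 0,"gripper": 4.5},{"x": 0,"y": 1,"z": 0,"wx": 0,"wy": 0,"wz": 0,"gripper": 4.5},{"x": 0,"y": 1,"z": 0,"wx": 0,"wy": 0,"wz": 0,"gripper": 4.5},{"x": 0,"y": 1,"z": 0,"wx": 0,"wy": 0,"wz": 0,"gripper": 4.5},{"x": 0,"y": 1,"z": 0,"wx": 0,"wy": 0,"wz": 0,"gripper": 4.5},{"x": 0,"y": 1,"z": 0,"wx": 0,"wy": 0,"wz": 0,"gripper": 4.5},{"x": 0,"y": 1,"z": 0,"wx": 0,"wy": 0,"wz": 0,"gripper": 4.5},{"x": 0,"y": 1,"z": 0,"wx": 0,"wy": 0,"wz": 0,"gripper": 4.5},{"x": 0,"y": 1,"z": 0,"wx": 0,"wy": 0,"wz": 0,"gripper": 4.5},{"x": 0,"y": 0.7,"z": 0,"wx": 0,"wy": 0,"wz": 0,"gripper": 4.5},{"x": 0,"y": 0,"z": 0,"wx": 0,"wy": 0,"wz": 0,"gripper": 4.5},{"x": 0,"y": 0,"z": 0,"wx": 0,"wy": 0,"wz": 0,"gripper": 4.5}]}}

```text
time_s: 10.85
position: [0.6502, 0.0561, 0.22]
tool_rot: [[0.143, 0.99, -0.001], [0.99, -0.143, 0.0], [0.0, -0.001, -1.0]]
ft_force: [0.4, -0.7, -1.3]
grip_width: 0.0516
```

```bash
python3 d.py .6516 .0556 .219;  python3 -c "
from h import *
im=grab('scene','scene7')
cv2.imwrite('pics/c7.png',cv2.resize(im['color'][110:230,230:400],(595,420)))"
```

```text
10.85 [0.6502 0.0561 0.22  ] [[0.143, 0.99, -0.001], [0.99, -0.143, 0.0], [0.0, -0.001, -1.0]] 0.05155973826091182 [ 0.4 -0.7 -1.3]
tool cm [-0.03  0.15  0.1 ]
lane 0.13848968012986984 0.000346422698145831
```

View pics/c7.png

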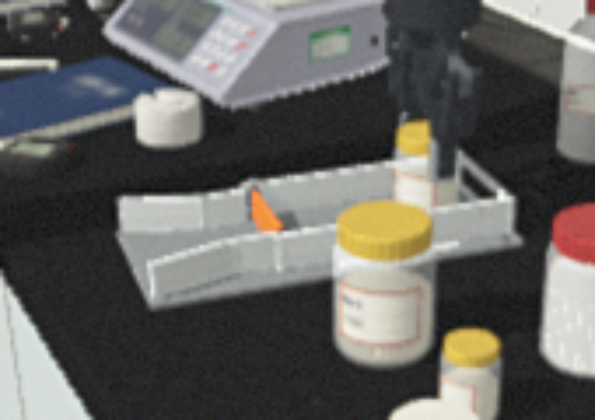

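The flap (orange at (265,210)) has sprung shut and the jar stands at (420,175) in the bay. I'll set it down the last millimetre, release and rise.

Request:
{"name": "step_arm", "arguments": {"increments": [{"x": 0,"y": 0,"z": 0.1,"wx": 0,"wy": 0,"wz": 0,"gripper": 4.5},{"x": 0,"y": 0,"z": 0.05,"wx": 0,"wy": 0,"wz": 0,"gripper": 4.5},{"x": 0,"y": 0,"z": 0,"wx": 0,"wy": 0,"wz": 0,"gripper": 4.5},{"x": 0,"y": 0,"z": 0,"wx": 0,"wy": 0,"wz": 0,"gripper": 5.5},{"x": 0,"y": 0,"z": 0,"wx": 0,"wy": 0,"wz": 0,"gripper": 6},{"x": 0,"y": 0,"z": 0,"wx": 0,"wy": 0,"wz": 0,"gripper": 7},{"x": 0,"y": 0,"z": 0,"wx": 0,"wy": 0,"wz": 0,"gripper": 8},{"x": 0,"y": 0,"z": 0,"wx": 0,"wy": 0,"wz": 0,"gripper": 8.5},{"x": 0,"y": 0,"z": 0,"wx": 0,"wy": 0,"wz": 0,"gripper": 8.5},{"x": 0,"y": 0,"z": -0.5,"wx": 0,"wy": 0,"wz": 0,"gripper": 8.5},{"x": 0,"y": 0,"z": -1.5,"wx": 0,"wy": 0,"wz": 0,"gripper": 8.5},{"x": 0,"y": 0,"z": -2,"wx": 0,"wy": 0,"wz": 0,"gripper": 8.5},{"x": 0,"y": 0,"z": -3,"wx": 0,"wy": 0,"wz": 0,"gripper": 8.5},{"x": 0,"y": 0,"z": -3,"wx": 0,"wy": 0,"wz": 0,"gripper": 8.5},{"x": 0,"y": 0,"z": -2,"wx": 0,"wy": 0,"wz": 0,"gripper": 8.5},{"x": 0,"y": 0,"z": 0,"wx": 0,"wy": 0,"wz": 0,"gripper": 8.5},{"x": 0,"y": 0,"z": 0,"wx": 0,"wy": 0,"wz": 0,"gripper": 8.5},{"x": 0,"y": 0,"z": 0,"wx": 0,"wy": 0,"wz": 0,"gripper": 8.5}]}}

```text
time_s: 12.7
position: [0.6501, 0.0561, 0.3373]
tool_rot: [[0.143, 0.99, -0.002], [0.99, -0.143, 0.0], [-0.0, -0.003, -1.0]]
ft_force: [-0.1, 0.3, -0.6]
grip_width: 0.0848
```

```bash
python3 d.py .6516 .0556 .219;  python3 -c "
from h import *
im=grab('scene','scene8')
m=cv2.inRange(cv2.cvtColor(im['color'],cv2.COLOR_BGR2HSV),(18,90,100),(35,255,255))
n,l,st,c=cv2.connectedComponentsWithStats(m)
for i in range(1,n):
  if st[i,4]>60: print(c[i].round(1),st[i])
print('expected cap top',proj(im,[.650,.056,.081]), 'cap mid',proj(im,[.650,.056,.075]))
cv2.imwrite('pics/c8.png',cv2.resize(im['color'][110:290,230:470],(720,540)))"
```

```text
12.7 [0.6501 0.0561 0.3373] [[0.143, 0.99, -0.002], [0.99, -0.143, 0.0], [-0.0, -0.003, -1.0]] 0.0847961262673804 [-0.1  0.3 -0.6]
tool cm [-0.02  0.18 11.83]
lane 0.13843881098003968 0.0003189249765971058
[630.7   9.4] [617   0  23  17 278]
[351.5 149.3] [343 145  18  10 158]
[339.3 175.4] [326 167  28  18 386]
[364.2 208.9] [356 204  17  11 156]
expected cap top [[352.09343733 148.03553976]] cap mid [[352.04159664 150.02274216]]
```

View pics/c8.png

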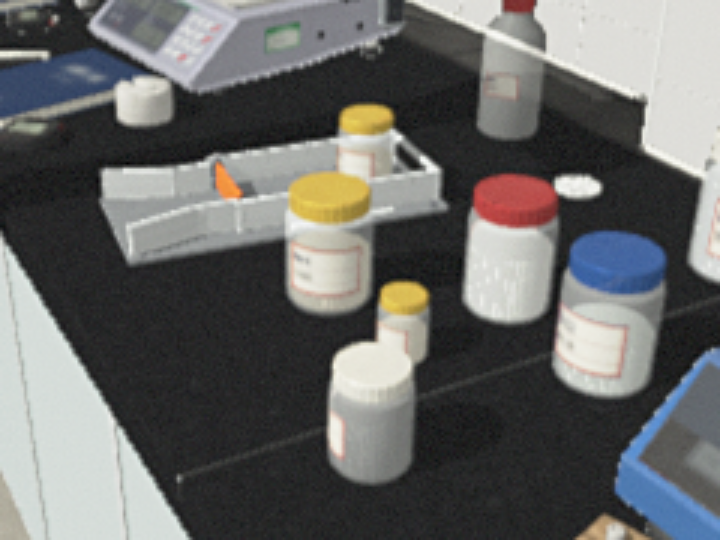

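The jar stands upright and free in the bay (cap at (366,120)), the flap is shut (228,180), and the white jar is untouched at (372,410). I'll hand it in.

```bash
python3 -c "
from h import *
env.close_job()"
```

```text
the job is handed in; nothing more can be done
```

I gripped the middle-sized yellow-capped jar and stood it in the lane mouth. Keeping it upright and low, I pushed it through the flap to about lane x = 0.138 m, y = 0.000 m, then released it and backed the arm off. I handed the job in at about 12.8 s of the 38 s allowed.

- **Jar:** in the last picture it stands upright and free in the bay. Its cap centre is at pixel (351.5, 149.3), against about (352, 149) expected for that spot.
- **Flap:** it looks shut in the last picture; I did not measure its angle.
- **White jar:** it looks unmoved in the last picture, though I did not measure its position again.
- **Gripper:** it is open, clear above the jar, with wrist forces under 1 N.

No check failed or disagreed. The first move call was refused over its row format, with no motion. The jar was lowered to within a few millimetres of the mouth floor and stayed gripped through the push. The hand-in gives no verdict, so I can't say how it was scored.

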